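Slide the parts organiser into the free bay of the bench rack

ROBOT

A 6-joint arm with a two-finger parallel gripper is mounted at the origin on the work surface. World frame = base frame: x ahead of the robot, y to its left, z up, the work surface at z = 0. Lengths are in m, angles in rad, forces in N, time in s.
With the tool pointing down it reaches from about 0.225 to 0.875 m from the base axis. Payload 3.4 kg.
Tool frame: the origin (TCP) lies where the fingers leave the gripper's body, on its centre line; the fingertips stand 73 mm ahead of it and the grasp point (between the pads) lies 54 mm ahead of it (manip.pinch_z is the distance from the TCP to the grasp point, in m); z points along the fingers, y is the line along which they close (so a half turn about z gives the same grasp; the last joint's range is limited). The gripper opens to 85 mm and grips with 20 to 120 N. Pads are 22 mm wide; open, the fingers measure 114 mm over their backs; the gripper's body (76 mm by 85 mm) begins 54 mm behind the grasp point. The pads swing forward as they close: fully open they stand 13 mm farther back than shut.
Start: joints at [-0.121, 0.276, 1.505, -0, 1.361, -0.121], TCP at [0.575, -0, 0.304] pointing down, gripper open.
Joint ranges: [-2.89, 2.89], [-0.75, 2.08], [0.22, 2.7], [-1.18, 4.32], [0.11, 2.71], [-2.7, 2.7]. Speed limits (rad/s): [2.57, 2.57, 3.14, 3.14, 3.14, 3.14].

INTERFACE

Orientations are given as a unit quaternion [w, x, y, z].
In Python, from rig import readout, imaging, manip gives the robot as it stands. The module is installed in compiled form; this text tells all that it offers.
- The arm moves only by the tool servo_tool, never from a script. Its argument "moves" is a list of rows, each an object with "dp": the shift along the tool's x, y, z in units of 0.2 m (1.0 is 0.2 m), a list of three; "delta_rot": the turn, a rotation vector about the tool's x, y, z in units of 0.1 rad (1.0 is 0.1 rad), a list of three; "fingers": the opening, from 0 (shut) to 1 (fully open). In form: [{"dp": [dx, dy, dz], "delta_rot": [wx, wy, wz], "fingers": fingers}, ...]. A call has 1 to 5 rows; each row shifts and turns the commanded pose from where the row before left it, along the tool's axes as they then stand; what a row does not reach is not made up. A row lasts 1/10 s, in which the tool goes at most 50 mm and 8.59 degrees, less where a joint would pass 70% of its speed; a pose out of reach is approached as far as the arm can. A call with a number of a shift or a turn outside -1 to 1 is refused whole. A call with a gripper value outside its range is refused whole. The fingers move at their own pace and stop on an object; "force" is the grip in N (left out, the last holds). Time passes only in rows, so rows that do not move let the fingers close. It gives the time, the measured TCP pose, the force, the opening and the grip force at its end, in the units of the state.
- readout.get_state(): the state, without advancing time (a new reading comes with each control period).
- imaging.get_image(name): name is "scene" or "side" or "wrist"; returns (picture, depth): 420x560x3 uint8, red, green, blue; 420x560 float32, m along the optical axis (not along the pixel's ray), 0 where there is no reading.
- imaging.calibration(name): a dict with "intrinsics" (3x3 intrinsics, pixels), "dist" ([k1, k2, p1, p2, k3] as OpenCV has them; the pictures are not rectified), "R" (3x3) and "t" (3): a world point X has camera coordinates R X + t; the wrist camera has in their place "hand_eye" (4x4, takes a point from camera to tool coordinates, whose origin is the TCP and whose axes are the flange's). Camera axes: x right, y down, z forward; pixel columns grow to the right and rows downward; lengths in m; the calibration is good to about 2 mm. A picture is of the moment at which its call begins: read the wrist's pose just before it. calibration takes no time and is no camera call.
- manip.sign_off(): hands the job in; it is judged then, once.
The state is a dict: "clock": time; "qpos": joint angles; "qd": joint speeds; "effort": joint torques, N m; "position": TCP position; "ee_rot": TCP orientation; "contact_force": force on the tool from outside, world axes, zero at the start; "moment": the same for the moment, N m; "width": finger opening in m; "gripper_force": force on a finger pad.
Only numpy, scipy, OpenCV 4.12 (cv2) and the standard library are available. Lean on these libraries where they do the work, as an engineer would, in place of code of your own. Each camera call takes 0.05 s, during which the arm holds its last target. There are 200 camera calls.

TASK

Push the black parts organiser along the bench, without lifting it, end-on into the free bay of the low orange and blue rack (the bay with the yellow patch), under the shelf, until it sits square against the back stop. Leave everything else on the bench as it is.

Things in the scene. Friction and masses are not known exactly. Their poses are not given: they have to be found in the camera images.
- organiser: Closed parts organiser to be pushed: flat black box with six coloured compartments showing in its top, 145 long (own x) x 105 wide (own y) x 55 mm high, about 0.5 kg, too wide to grasp. Origin at the centre of its underside, z up. It has no front: either end may go in first.
- mark: Flat yellow patch on the bench at the free bay, 145 x 112 mm, no thickness: where the organiser belongs. Origin at its centre; x points into the bay, y across it, z up. With the organiser square against the back stop and mid-bay, its origin is over this one. 60 mm of the patch show in front of the rack's front edge, 85 mm lie under the shelf.
- rack: Low fixed rack: blue upright plates, orange beam, shelf with stock. Origin on the bench, middle of its front edge; x points into it, z up. 330 wide (y), 170 mm deep. Plates 20 mm thick at y = -155, 0, 155: two bays 135 mm wide, centred at y = -77.5 and 77.5. Shelf underside at z = 100 mm, beam top 124, stock to 175 behind x = 80. Back stop 40 mm high across both bays, front face at x = 85.
- carton: Brown cardboard carton, 90 deep (own x) x 100 wide x 75 mm high, in the other bay, standing about 10 mm out of it; leave it. Origin on the bench, 25 mm in front of (-x of) the middle of its underside.
- can: Upright white can, 60 mm diameter, 110 mm high, on the bench in front of the rack, on the other side from the organiser; leave it. Origin at the centre of its underside.
- tape: Blue roll of tape lying flat, 100 mm diameter, 45 mm high; leave it. Origin at the centre of its underside.
- screwdriver: Screwdriver 200 mm long lying on the bench; leave it. Origin near its middle.
- wrench: Steel wrench 190 mm long lying on the bench; leave it. Origin near its middle.
- bottle: Clear bottle with blue cap, 66 mm diameter, 170 mm high, standing; leave it. Origin at the centre of its underside.
Not all that is in view belongs to the job. What is shaped like the organiser but green or pink is not meant.

How it is judged:
By the outcome, as a careful person would: the job done as asked, in the order asked, and still so for the second after the job is handed in, with the robot touching nothing.
It also fails if it takes over 61 s, if anything falls off the work surface, if the arm or the gripper's body presses on something with over 40 N, if the wrist force passes 120 N, or if a joint passes its speed limit or range.

## Working session

There is one attempt and no reset: what is moved stays moved. The work goes in short steps, Python scripts to look and compute and a tool call to move; the robot and the scene stay as the last step left them, time stands still between calls to the robot, and variables do not carry over. Pictures are saved under pics/ and viewed, at most 10 in all, crops included, and the job is handed in when it is done.

Besides the shell and the picture viewer there is one more tool, called after "Request:" as name(argument=value, ...) on one line, values as JSON. servo_tool: Moves the arm, as the interface text tells. Its arguments: {"type":"object","properties":{"moves":{"type":"array"},"force":{"type":"number"}},"required":["moves"]}

```bash
mkdir -p pics; cat > h.py <<'E'
import numpy as np, cv2
from rig import readout, imaging, manip
def snap(n,tag):
    im,d=imaging.get_image(n); cv2.imwrite(f'pics/{tag}.png',im[:,:,::-1]); np.save(f'pics/{tag}.npy',d); return im,d
def world(n,d,pts,z=None):
    c=imaging.calibration(n);K=np.array(c['intrinsics']);R=np.array(c['R']);t=np.array(c['t'])
    out=[]
    for u,v in pts:
        r=np.append(cv2.undistortPoints(np.array([[[u,v]]],float),K,np.array(c['dist']))[0,0],1)
        if z is None: X=R.T@(r*d[int(round(v)),int(round(u))]-t)
        else:
            o=-R.T@t; w=R.T@r; X=o+w*(z-o[2])/w[2]
        out.append(X)
    return np.array(out)
E
python3 - <<'E'
from h import *
a,_=snap('scene','s0');b,_=snap('side','d0')
print(readout.get_state())
for n in('scene','side'):
    c=imaging.calibration(n);print(n,-np.array(c['R']).T@c['t'])
E
```

```text
{'clock': 0.1, 'qpos': array([-1.20939177e-01,  2.76516307e-01,  1.50600636e+00,  1.45606941e-05,
        1.36072735e+00, -1.21007728e-01]), 'qd': array([ 0.00025851, -0.00213571, -0.00271451, -0.00164961,  0.00010449,
        0.001496  ]), 'effort': array([ 1.55745878e-03, -4.17697620e+01, -2.46405226e+01, -1.74112388e-04,
        5.80947395e-03,  2.85749664e-07]), 'position': array([5.74638456e-01, 7.77109090e-05, 3.03135005e-01]), 'ee_rot': array([-6.56789332e-04,  7.07083379e-01,  7.07129697e-01, -5.05367394e-04]), 'contact_force': array([-0.07641079,  0.26776558, -0.10420672]), 'moment': array([0.00818868, 0.01889492, 0.02001456]), 'gripper_force': 0.0, 'width': 0.08574813456111928}
scene [ 1.1902424  -0.49262557  1.12824121]
side [-0.05107771 -0.87300138  1.06068491]
```

View pics/s0.png

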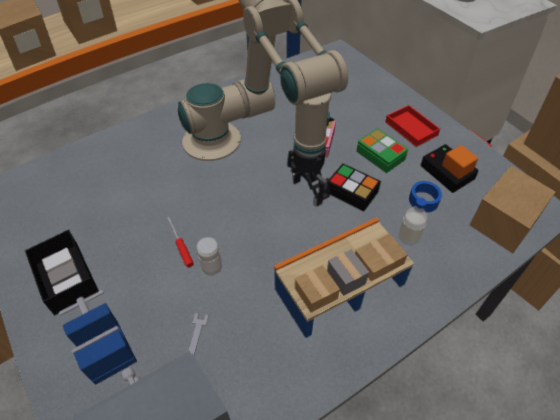

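View pics/d0.png

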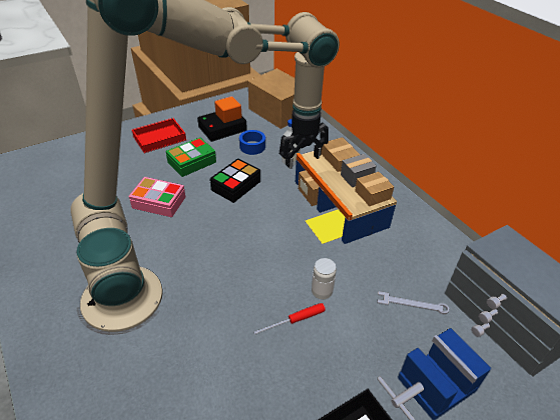

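The organiser is the black box at about (354,186) in the scene view and (236,180) in the side view. The rack's open front shows in the side view, with the yellow patch at (325,226) and the carton in the farther bay at (308,186). I'll enlarge both.

```bash
python3 - <<'E'
from h import *
b=cv2.imread('pics/d0.png')[130:280,200:400];cv2.imwrite('pics/d0c.png',cv2.resize(b,None,fx=4,fy=4,interpolation=cv2.INTER_CUBIC))
b=cv2.imread('pics/s0.png')[150:340,260:450];cv2.imwrite('pics/s0c.png',cv2.resize(b,None,fx=3,fy=3,interpolation=cv2.INTER_CUBIC))
E
```

```text
(no output)
```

View pics/d0c.png

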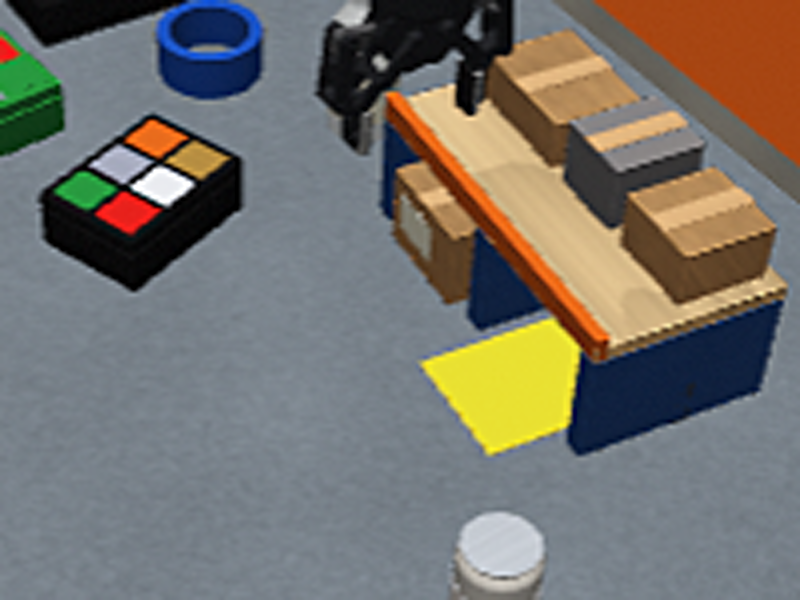

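View pics/s0c.png

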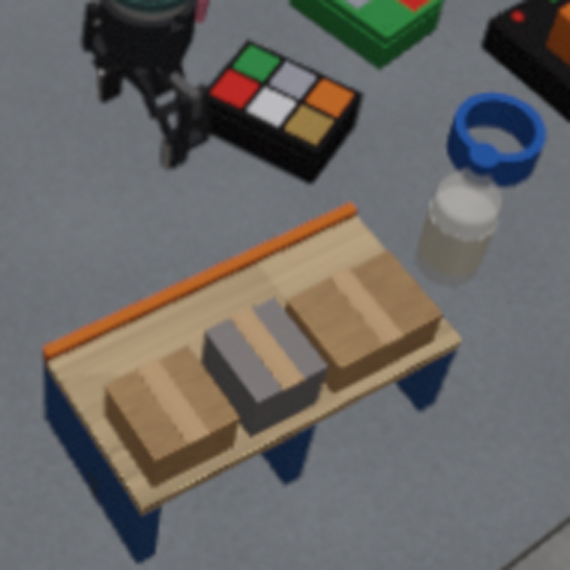

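Side crop (4x, offset 200,130):
- Organiser top corners: about (154,116), (241,158), (136,248), (43,200).
- Patch front corners: (421,363) and (490,455).
- Near plate foot: (575,453).
- Beam: runs from (388,95) to (606,347).

The scene crop shows the same organiser and the bottle beyond the rack.

```bash
python3 - <<'E'
from h import *
f=lambda P,s,o:[((x+.5)/s-.5+o[0],(y+.5)/s-.5+o[1]) for x,y in P]
S=lambda P,z:world('side',None,f(P,4,(200,130)),z)[:,:2]
C=lambda P,z:world('scene',None,f(P,3,(260,150)),z)[:,:2]
np.set_printoptions(precision=4,suppress=True)
for n,o in(('side',S([(154,116),(241,158),(136,248),(43,200)],.055)),('scene',C([(250,42),(360,95),(313,157),(206,96)],.055))):
    print(n,'org',o,cv2.minAreaRect((o*1000).astype(np.float32)))
p=S([(421,363),(490,455)],0);print('patch',p)
print('plate foot',S([(575,453),(762,388)],0))
print('beam side',S([(388,95),(606,347)],.124),'scene',C([(352,206),(46,350)],.124))
print('shelf rear scene',C([(460,343),(143,512)],.11))
# yellow + depth cross-check
for n,t in(('side','d0'),('scene','s0')):
    im=cv2.imread(f'pics/{t}.png')[:,:,::-1].astype(int);d=np.load(f'pics/{t}.npy')
    o=(im[...,0]>150)&(im[...,1]<110)&(im[...,1]>40)&(im[...,2]<60)
    v,u=np.nonzero(o);W=world(n,d,list(zip(u,v)));W=W[(W[:,2]>.095)&(W[:,2]<.135)&(W[:,0]<.9)&(W[:,0]>.5)]
    print(n,len(W),'beam',cv2.minAreaRect((W[:,:2]*1000).astype(np.float32)),W[:,2].min(),W[:,2].max())
    y=(im[...,0]>180)&(im[...,1]>170)&(im[...,2]<90)
    v,u=np.nonzero(y)
    if len(u)>50:
        W=world(n,None,list(zip(u,v)),0);print('yel',cv2.minAreaRect((W[:,:2]*1000).astype(np.float32)))
    # near vertical stuff: can/ tape / bottle tops
print('can top',world('side',None,[(325,265)],.11),'bottle/tape',world('scene',None,[(415,219)],.15),world('side',None,[(252,138)],.045))
E
```

```text
side org [[0.533  0.3305]
 [0.5701 0.241 ]
 [0.4382 0.1813]
 [0.3992 0.274 ]] ((485.598876953125, 255.89251708984375), (145.28797912597656, 100.62858581542969), 22.8654842376709)
scene org [[0.4054 0.2814]
 [0.5337 0.3295]
 [0.572  0.2302]
 [0.4428 0.1909]] ((488.7333068847656, 255.7744140625), (137.9883270263672, 106.46690368652344), 20.576091766357422)
patch [[ 0.5989 -0.0012]
 [ 0.5891 -0.1122]]
plate foot [[ 0.647  -0.1434]
 [ 0.8186 -0.1614]]
beam side [[ 0.6751  0.1768]
 [ 0.6473 -0.1563]] scene [[ 0.6784  0.1749]
 [ 0.65   -0.1491]]
shelf rear scene [[ 0.8427  0.1616]
 [ 0.815  -0.165 ]]
side 368 beam ((641.3507690429688, 244.35916137695312), (79.88725280761719, 783.0245361328125), 2.221540927886963) 0.10330703766274726 0.131260366690586
yel ((656.4442138671875, -61.24955749511719), (112.0116195678711, 125.72669982910156), 84.93882751464844)
scene 691 beam ((641.786865234375, 242.5098114013672), (76.7060546875, 785.2807006835938), 1.6456772089004517) 0.10204525449767436 0.12954353456662898
can top [[ 0.4846 -0.2586  0.11  ]] bottle/tape [[0.7528 0.2439 0.15  ]] [[0.6429 0.4293 0.045 ]]
```

```bash
python3 - <<'E'
from h import *
np.set_printoptions(precision=3,suppress=True)
for t,n in(('d0','side'),('s0','scene')):
    d=np.load(f'pics/{t}.npy');v,u=np.mgrid[0:420:1,0:560:1]
    k=(d>0);W=world(n,d,list(zip(u[k],v[k])))
    m=(W[:,2]>.015)&(W[:,2]<.09)&(abs(W[:,0]-.45)<.25)&(abs(W[:,1]-.35)<.25)
    g=np.zeros((500,500),np.uint8);ij=((W[m,:2]-[.2,.1])*1000).astype(int);ij=np.clip(ij,0,499);g[ij[:,1],ij[:,0]]=255
    g=cv2.morphologyEx(g,cv2.MORPH_CLOSE,np.ones((7,7)))
    for c in cv2.findContours(g,cv2.RETR_EXTERNAL,cv2.CHAIN_APPROX_NONE)[0]:
        if cv2.contourArea(c)>1500: 
            r=cv2.minAreaRect(c);print(n,cv2.boxPoints(r)/1000+[.2,.1],r[1])
E
```

```text
side [[0.517 0.531]
 [0.676 0.531]
 [0.676 0.599]
 [0.517 0.599]] (68.0, 159.0)
side [[0.324 0.502]
 [0.339 0.387]
 [0.486 0.406]
 [0.471 0.521]] (148.34713745117188, 116.25652313232422)
side [[0.133 0.325]
 [0.231 0.217]
 [0.313 0.293]
 [0.215 0.4  ]] (111.80171203613281, 145.52651977539062)
side [[0.393 0.282]
 [0.435 0.179]
 [0.573 0.236]
 [0.531 0.339]] (149.52589416503906, 110.74380493164062)
scene [[0.52  0.599]
 [0.52  0.53 ]
 [0.682 0.53 ]
 [0.682 0.599]] (162.0, 69.0)
scene [[0.326 0.502]
 [0.341 0.39 ]
 [0.488 0.409]
 [0.473 0.522]] (148.86001586914062, 113.8139877319336)
scene [[0.582 0.462]
 [0.619 0.37 ]
 [0.711 0.406]
 [0.674 0.499]] (98.6042251586914, 99.5326919555664)
scene [[0.397 0.283]
 [0.439 0.18 ]
 [0.576 0.235]
 [0.534 0.338]] (146.9467315673828, 111.78510284423828)
```

Request:
servo_tool(moves=[{"dp": [0.2,-0.07,0],"delta_rot": [0,0,0],"fingers": 0.7},{"dp": [0.21,-0.08,0],"delta_rot": [0,0,0],"fingers": 0.7},{"dp": [0.21,-0.08,0],"delta_rot": [0,0,0],"fingers": 0.7},{"dp": [0.21,-0.08,0],"delta_rot": [0,0,0],"fingers": 0.7},{"dp": [0.21,-0.08,0],"delta_rot": [0,0,0],"fingers": 0.7}])

```text
clock: 0.6
position: [0.496, 0.2094, 0.3035]
ee_rot: [-0.0, 0.707, 0.707, -0.0]
contact_force: [0.5, 0.7, 0.6]
width: 0.0599
gripper_force: 0.0
```

Request:
servo_tool(moves=[{"dp": [0.21,-0.08,0],"delta_rot": [0,0,0],"fingers": 0.7},{"dp": [0.21,-0.08,0],"delta_rot": [0,0,0],"fingers": 0.7},{"dp": [0.21,-0.07,0],"delta_rot": [0,0,0],"fingers": 0.7},{"dp": [0,0,0],"delta_rot": [0,0,-0.98],"fingers": 0.7},{"dp": [0,0,0],"delta_rot": [0,0,-0.98],"fingers": 0.7}])

```text
clock: 1.1
position: [0.4499, 0.3355, 0.3033]
ee_rot: [-0.0, 0.632, 0.775, -0.001]
contact_force: [0.2, 0.3, 0.4]
width: 0.0593
gripper_force: 0.0
```

Request:
servo_tool(moves=[{"dp": [0,0,0.2],"delta_rot": [0,0,-0.97],"fingers": 0.7},{"dp": [0,0,0.2],"delta_rot": [0,0,-0.97],"fingers": 0.7},{"dp": [0,0,0.2],"delta_rot": [0,0,0],"fingers": 0.7},{"dp": [0,0,0],"delta_rot": [0,0,0],"fingers": 0.7}])

```text
clock: 1.5
position: [0.4475, 0.332, 0.1786]
ee_rot: [-0.003, 0.557, 0.831, -0.006]
contact_force: [-0.3, 0.3, 0.2]
width: 0.0598
gripper_force: 0.0
```

Request:
servo_tool(moves=[{"dp": [0,0.03,0.16],"delta_rot": [0,0,0],"fingers": 0.7},{"dp": [0,0,0.16],"delta_rot": [0,0,0],"fingers": 0.7},{"dp": [0,0,0.1],"delta_rot": [0,0,0],"fingers": 0.7},{"dp": [0,0,0.05],"delta_rot": [0,0,0],"fingers": 0.7},{"dp": [0,0,0],"delta_rot": [0,0,0],"fingers": 0.7}])

```text
clock: 2.0
position: [0.4568, 0.3363, 0.09]
ee_rot: [-0.0, 0.557, 0.831, -0.0]
contact_force: [0.7, 0.7, 0.5]
width: 0.0597
gripper_force: 0.0
```

```bash
python3 - <<'E'
from h import *
a,_=snap('scene','s1');b,_=snap('side','d1');s=readout.get_state();print(s['position'],s['ee_rot'],s['contact_force'])
cv2.imwrite('pics/c1.png',np.hstack([cv2.resize(x,(400,400),interpolation=cv2.INTER_CUBIC)[:,:,::-1] for x in(a[110:230,300:420],b[100:220,170:290])]))
E
```

```text
[0.45760231 0.33684909 0.09136803] [6.22108236e-04 5.56704394e-01 8.30709614e-01 1.16958567e-03] [-0.41740433 -0.04915639  0.02033095]
```

View pics/c1.png

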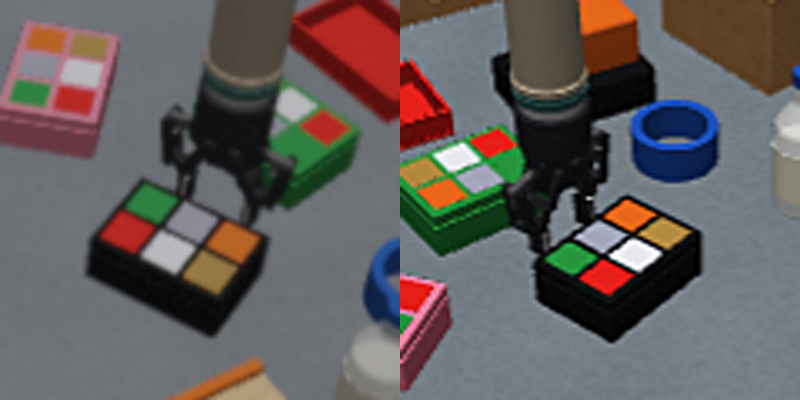

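The two fingertips straddle the middle of the organiser's far long side with a clear gap, and nothing is touched. I'll start the arc push.

Request:
servo_tool(moves=[{"dp": [-0.04,-0.02,0.02],"delta_rot": [0,0,0],"fingers": 0.7},{"dp": [-0.04,0,0.02],"delta_rot": [0,0,0],"fingers": 0.7},{"dp": [-0.03,0,0],"delta_rot": [0,0,0],"fingers": 0.7},{"dp": [-0.04,0,0],"delta_rot": [0,0,0.1],"fingers": 0.7},{"dp": [-0.06,0,0],"delta_rot": [0,0,0.18],"fingers": 0.7}])

```text
clock: 2.6
position: [0.4694, 0.2969, 0.0834]
ee_rot: [-0.0, 0.569, 0.822, 0.002]
contact_force: [-1.6, 4.7, 5.4]
width: 0.0596
gripper_force: 2.4
```

Request:
servo_tool(moves=[{"dp": [-0.06,0,0],"delta_rot": [0,0,0.18],"fingers": 0.7},{"dp": [-0.06,0,0],"delta_rot": [0,0,0.18],"fingers": 0.7},{"dp": [-0.06,0,0],"delta_rot": [0,0,0.18],"fingers": 0.7},{"dp": [-0.06,0,0],"delta_rot": [0,0,0.18],"fingers": 0.7},{"dp": [-0.06,0,0],"delta_rot": [0,0,0.18],"fingers": 0.7}])

```text
clock: 3.1
position: [0.4891, 0.2395, 0.0834]
ee_rot: [0.0, 0.606, 0.796, 0.002]
contact_force: [-1.0, 5.0, 6.7]
width: 0.0599
gripper_force: 2.1
```

```bash
cat >> h.py <<'E'
def organiser(tag,lo=(.3,-.2),hi=(.75,.36)):
    """top-plane fit of the organiser near z=.055, from both cameras' depth"""
    for n in('scene','side'):
        im,d=snap(n,tag+n);v,u=np.nonzero(d>0);W=world(n,d,list(zip(u,v)))
        k=(abs(W[:,2]-.055)<.006)&(W[:,0]>lo[0])&(W[:,0]<hi[0])&(W[:,1]>lo[1])&(W[:,1]<hi[1])
        g=np.zeros((600,600),np.uint8);ij=((W[k,:2]-[.2,-.25])*1000).astype(int);g[ij[:,1],ij[:,0]]=255
        g=cv2.morphologyEx(cv2.morphologyEx(g,cv2.MORPH_CLOSE,np.ones((9,9))),cv2.MORPH_OPEN,np.ones((25,25)))
        for c in cv2.findContours(g,cv2.RETR_EXTERNAL,cv2.CHAIN_APPROX_NONE)[0]:
            if cv2.contourArea(c)>5000:
                r=cv2.minAreaRect(c);a=r[2] if r[1][0]>r[1][1] else r[2]-90
                print(n,'c',np.round(np.array(r[0])/1000+[.2,-.25],4),'size',np.round(r[1],1),'yaw',round((a+90)%180-90,2))
    s=readout.get_state();q=s['ee_rot'];print('tool',s['position'],'yaw',np.degrees(2*np.arctan2(q[2],q[1]))-90,'F',s['contact_force'],s['clock'])
E
python3 -c "
from h import *
organiser('a')"
```

```text
scene c [0.51   0.1769] size [145.5 110.9] yaw 15.26
side c [0.5067 0.1751] size [146.  109.5] yaw 15.95
tool [0.48942929 0.23792839 0.08344515] yaw 15.483990278927578 F [ 0.91940716 -0.39388832  6.30857778] 3.2
```

Request:
servo_tool(moves=[{"dp": [-0.04,0,0],"delta_rot": [0,0,0.12],"fingers": 0.7},{"dp": [-0.06,0,0],"delta_rot": [0,0,0.19],"fingers": 0.7},{"dp": [-0.06,0,0],"delta_rot": [0,0,0.19],"fingers": 0.7},{"dp": [-0.06,0,0],"delta_rot": [0,0,0.19],"fingers": 0.7},{"dp": [-0.06,0,0],"delta_rot": [0,0,0.19],"fingers": 0.7}])

```text
clock: 3.7
position: [0.5023, 0.185, 0.0835]
ee_rot: [0.0, 0.64, 0.768, 0.002]
contact_force: [-0.8, 5.6, 5.9]
width: 0.0597
gripper_force: 3.2
```

Request:
servo_tool(moves=[{"dp": [-0.06,0,0],"delta_rot": [0,0,0.19],"fingers": 0.7},{"dp": [-0.06,0,0],"delta_rot": [0,0,0.19],"fingers": 0.7},{"dp": [-0.06,0,0],"delta_rot": [0,0,0.19],"fingers": 0.7},{"dp": [-0.06,0,0],"delta_rot": [0,0,0.19],"fingers": 0.7},{"dp": [-0.06,0,0],"delta_rot": [0,0,0.19],"fingers": 0.7}])

```text
clock: 4.2
position: [0.511, 0.1255, 0.0835]
ee_rot: [0.001, 0.676, 0.737, 0.002]
contact_force: [-0.4, 5.6, 6.8]
width: 0.0599
gripper_force: 3.3
```

Request:
servo_tool(moves=[{"dp": [-0.06,0,0],"delta_rot": [0,0,0.19],"fingers": 0.7},{"dp": [-0.06,0,0],"delta_rot": [0,0,0.19],"fingers": 0.7},{"dp": [-0.06,0,0],"delta_rot": [0,0,0.19],"fingers": 0.7},{"dp": [-0.06,0,0],"delta_rot": [0,0,0.19],"fingers": 0.7},{"dp": [-0.05,0,0],"delta_rot": [0,0,0.17],"fingers": 0.7}])

```text
clock: 4.7
position: [0.5141, 0.0673, 0.0835]
ee_rot: [0.001, 0.709, 0.705, 0.002]
contact_force: [0.8, 5.0, 5.2]
width: 0.0599
gripper_force: 3.3
```

```bash
python3 -c "
from h import *
organiser('b')"
```

```text
scene c [0.5165 0.001 ] size [106. 143.] yaw 0.0
side c [0.514  0.0015] size [105. 142.] yaw 0.0
tool [0.51406383 0.06616084 0.08346353] yaw -0.34397351819244193 F [-0.45173854 -0.96452099  6.11147762] 4.8
```

Request:
servo_tool(moves=[{"dp": [-0.05,0,0],"delta_rot": [0,0,0.16],"fingers": 0.7},{"dp": [-0.06,0,0],"delta_rot": [0,0,0.17],"fingers": 0.7},{"dp": [-0.06,0,0],"delta_rot": [0,0,0.17],"fingers": 0.7},{"dp": [-0.06,0,0],"delta_rot": [0,0,0.17],"fingers": 0.7},{"dp": [-0.035,0,0],"delta_rot": [0,0,0.15],"fingers": 0.7}])

```text
clock: 5.3
position: [0.5123, 0.0141, 0.0835]
ee_rot: [0.001, 0.738, 0.675, 0.002]
contact_force: [1.5, 5.6, 6.9]
width: 0.0596
gripper_force: 2.5
```

```bash
python3 - <<'E'
from h import *
organiser('c')
cv2.imwrite('pics/cc.png',cv2.resize(cv2.imread('pics/cside.png')[110:280,210:410],(800,680),interpolation=cv2.INTER_CUBIC)[:600])
E
```

```text
scene c [ 0.5099 -0.0527] size [104.5 145.2] yaw -4.94
side c [ 0.5067 -0.0515] size [106.4 144.3] yaw -4.64
tool [0.51215761 0.01331378 0.08347526] yaw -5.036608874570746 F [1.25864721 0.44492109 6.67662652] 5.4
```

View pics/cc.png

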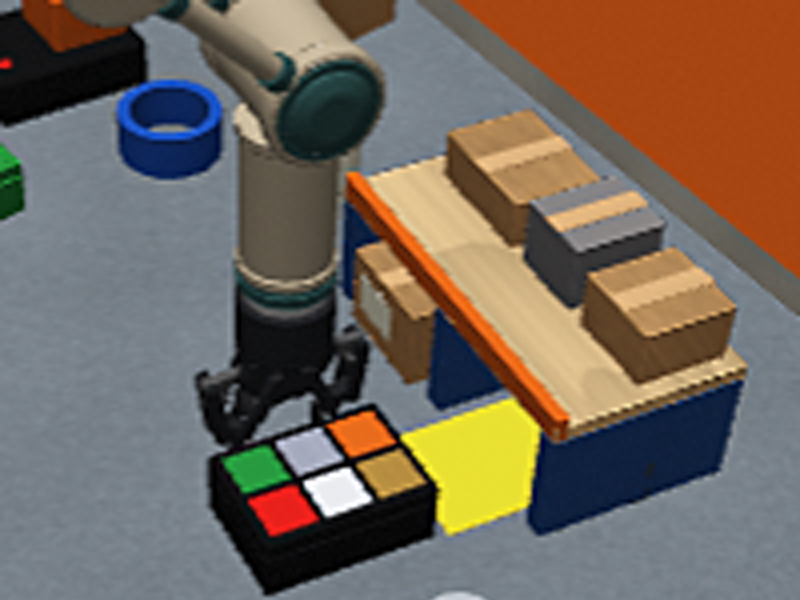

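The organiser lies square in front of the bay, with its leading end at the edge of the yellow patch. Next I'll lift off, go round behind it and turn the tool a quarter.

Request:
servo_tool(moves=[{"dp": [0.07,0,0],"delta_rot": [0,0,0],"fingers": 0.7},{"dp": [0.08,0,0],"delta_rot": [0,0,0],"fingers": 0.7},{"dp": [0,0,-0.18],"delta_rot": [0,0,0],"fingers": 0.7},{"dp": [0,0,-0.18],"delta_rot": [0,0,0],"fingers": 0.7},{"dp": [0,0,-0.18],"delta_rot": [0,0,0],"fingers": 0.7}])

```text
clock: 5.9
position: [0.5129, 0.0448, 0.1909]
ee_rot: [-0.0, 0.737, 0.676, -0.0]
contact_force: [0.6, -0.5, 0.0]
width: 0.0599
gripper_force: 0.0
```

Request:
servo_tool(moves=[{"dp": [0,0,0],"delta_rot": [0,0,0],"fingers": 0.7},{"dp": [-0.16,-0.17,0],"delta_rot": [0,0,0],"fingers": 0.7},{"dp": [-0.16,-0.17,0],"delta_rot": [0,0,0],"fingers": 0.7},{"dp": [-0.16,-0.17,0],"delta_rot": [0,0,0],"fingers": 0.7},{"dp": [0,0,0],"delta_rot": [0,0,0.98],"fingers": 0.7}])

```text
clock: 6.4
position: [0.3977, -0.0437, 0.1885]
ee_rot: [-0.002, 0.771, 0.637, -0.003]
contact_force: [0.1, -0.3, -0.2]
width: 0.0598
gripper_force: 0.0
```

Request:
servo_tool(moves=[{"dp": [0,0,0],"delta_rot": [0,0,0.98],"fingers": 0.7},{"dp": [0,0,0],"delta_rot": [0,0,0.98],"fingers": 0.7},{"dp": [0,0,0],"delta_rot": [0,0,0.98],"fingers": 0.7},{"dp": [0,0,0],"delta_rot": [0,0,0.98],"fingers": 0.7},{"dp": [0,0,0],"delta_rot": [0,0,0.98],"fingers": 0.7}])

```text
clock: 6.9
position: [0.4029, -0.0423, 0.1891]
ee_rot: [-0.001, 0.902, 0.432, -0.001]
contact_force: [0.4, 0.1, -0.8]
width: 0.0596
gripper_force: 0.0
```

Request:
servo_tool(moves=[{"dp": [0,0,0],"delta_rot": [0,0,0.98],"fingers": 0.7},{"dp": [0,0,0],"delta_rot": [0,0,0.98],"fingers": 0.7},{"dp": [0,0,0],"delta_rot": [0,0,0.98],"fingers": 0.7},{"dp": [0,0,0],"delta_rot": [0,0,0.98],"fingers": 0.7},{"dp": [0,0,0],"delta_rot": [0,0,0.98],"fingers": 0.7}])

```text
clock: 7.4
position: [0.4029, -0.0422, 0.1891]
ee_rot: [-0.0, 0.98, 0.2, -0.001]
contact_force: [0.4, 0.4, -0.1]
width: 0.0599
gripper_force: 0.0
```

Request:
servo_tool(moves=[{"dp": [0,0,0],"delta_rot": [0,0,0.98],"fingers": 0.7},{"dp": [0,0,0],"delta_rot": [0,0,0.98],"fingers": 0.7},{"dp": [0,0,0],"delta_rot": [0,0,0.98],"fingers": 0.7},{"dp": [0,0,0],"delta_rot": [0,0,0.98],"fingers": 0.7},{"dp": [0,0,0],"delta_rot": [0,0,0.99],"fingers": 0.7}])

```text
clock: 7.9
position: [0.4029, -0.0422, 0.1891]
ee_rot: [-0.0, 0.999, -0.044, -0.001]
contact_force: [-0.5, -0.5, -0.4]
width: 0.0599
gripper_force: 0.0
```

```bash
python3 -c "
from h import *
organiser('e')"
```

```text
scene c [ 0.5098 -0.0538] size [104.1 144.7] yaw -4.76
side c [ 0.5061 -0.0518] size [106.7 143.4] yaw -4.29
tool [ 0.4030034  -0.04224296  0.1892247 ] yaw -94.81291567168148 F [ 0.84505854  0.27419546 -0.16448986] 8.0
```

Request:
servo_tool(moves=[{"dp": [0,0,0.17],"delta_rot": [0,0,0],"fingers": 0.7},{"dp": [0,0,0.17],"delta_rot": [0,0,0],"fingers": 0.7},{"dp": [0,0,0.13],"delta_rot": [0,0,0],"fingers": 0.7},{"dp": [0,0,0.06],"delta_rot": [0,0,0],"fingers": 0.7},{"dp": [0.04,0,0],"delta_rot": [0,0,0],"fingers": 0.7}])

```text
clock: 8.5
position: [0.409, -0.0424, 0.0819]
ee_rot: [-0.001, 0.999, -0.041, -0.003]
contact_force: [-0.6, 0.4, 0.2]
width: 0.06
gripper_force: 0.0
```

Request:
servo_tool(moves=[{"dp": [0.04,0,0],"delta_rot": [0,0,0],"fingers": 0.7},{"dp": [0.04,0,0],"delta_rot": [0,0,0],"fingers": 0.7},{"dp": [0.06,0,0],"delta_rot": [0,0,0],"fingers": 0.7},{"dp": [0.06,0,0],"delta_rot": [0,0,0],"fingers": 0.7},{"dp": [0.06,0,0],"delta_rot": [0,0,0],"fingers": 0.7}])

```text
clock: 9.0
position: [0.464, -0.0475, 0.0843]
ee_rot: [-0.0, 0.999, -0.042, -0.0]
contact_force: [-4.3, 0.1, 4.0]
width: 0.0599
gripper_force: 2.3
```

Request:
servo_tool(moves=[{"dp": [0.06,0,0],"delta_rot": [0,0,0],"fingers": 0.7},{"dp": [0.06,0,0],"delta_rot": [0,0,0],"fingers": 0.7},{"dp": [0.06,0,0],"delta_rot": [0,0,0],"fingers": 0.7},{"dp": [0.06,0,0],"delta_rot": [0,0,0],"fingers": 0.7},{"dp": [0.03,0,0],"delta_rot": [0,0,0],"fingers": 0.7}])

```text
clock: 9.5
position: [0.5195, -0.0525, 0.084]
ee_rot: [0.0, 0.999, -0.042, 0.001]
contact_force: [-4.9, -0.5, 4.0]
width: 0.0597
gripper_force: 2.3
```

```bash
python3 - <<'E'
from h import *
organiser('f')
cv2.imwrite('pics/fc.png',cv2.resize(cv2.imread('pics/fside.png')[130:280,230:430],(800,600),interpolation=cv2.INTER_CUBIC))
E
```

```text
scene c [ 0.5726 -0.0586] size [104.6  81.9] yaw 87.46
side c [ 0.6178 -0.0615] size [104.7 115. ] yaw -4.03
tool [ 0.51975127 -0.05257542  0.0840019 ] yaw -94.82710620496889 F [ 0.12773148 -0.94062674  0.31554344] 9.6
```

View pics/fc.png

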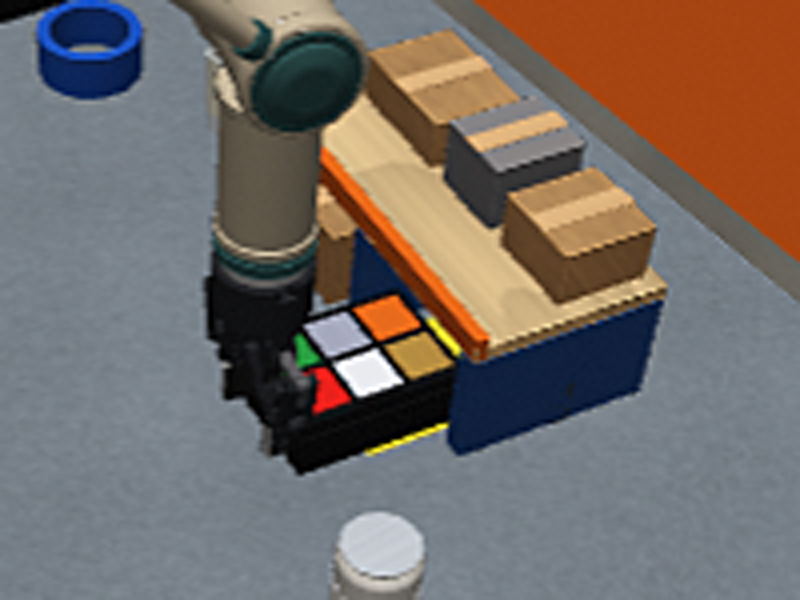

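The organiser is going in straight. The near-side yellow strip is about 6 mm wide against 3.5 mm nominal, so it is about mid-bay. I'll add a slight nudge toward the near side and continue.

Request:
servo_tool(moves=[{"dp": [0.05,0.002,0],"delta_rot": [0,0,0],"fingers": 0.7},{"dp": [0.06,0.002,0],"delta_rot": [0,0,0],"fingers": 0.7},{"dp": [0.06,0.002,0],"delta_rot": [0,0,0],"fingers": 0.7},{"dp": [0.05,0.002,0],"delta_rot": [0,0,0],"fingers": 0.7},{"dp": [0.03,0.002,0],"delta_rot": [0,0,0],"fingers": 0.7}])

```text
clock: 10.1
position: [0.568, -0.0585, 0.0838]
ee_rot: [0.0, 0.999, -0.042, 0.0]
contact_force: [-4.5, 0.3, 3.3]
width: 0.0597
gripper_force: 2.3
```

Request:
servo_tool(moves=[{"dp": [0.015,0,0],"delta_rot": [0,0,0],"fingers": 0.7},{"dp": [0.015,0,0],"delta_rot": [0,0,0],"fingers": 0.7}])

```text
clock: 10.3
position: [0.5723, -0.0588, 0.0839]
ee_rot: [-0.0, 0.999, -0.042, -0.001]
contact_force: [-5.4, 0.9, 2.0]
width: 0.0599
gripper_force: 2.1
```

Request:
servo_tool(moves=[{"dp": [0.015,0,0],"delta_rot": [0,0,0],"fingers": 0.7},{"dp": [0.015,0,0],"delta_rot": [0,0,0],"fingers": 0.7}])

```text
clock: 10.5
position: [0.5789, -0.0593, 0.0839]
ee_rot: [-0.0, 0.999, -0.042, -0.0]
contact_force: [-4.3, 0.4, 1.9]
width: 0.0595
gripper_force: 1.7
```

Request:
servo_tool(moves=[{"dp": [0.01,0,0],"delta_rot": [0,0,0],"fingers": 0.7},{"dp": [0.01,0,0],"delta_rot": [0,0,0],"fingers": 0.7}])

```text
clock: 10.7
position: [0.5808, -0.0595, 0.0838]
ee_rot: [-0.0, 0.999, -0.042, -0.003]
contact_force: [-11.1, 1.0, 7.6]
width: 0.0598
gripper_force: 5.5
```

Request:
servo_tool(moves=[{"dp": [0.01,0,0],"delta_rot": [0,0,0],"fingers": 0.7},{"dp": [0.01,0,0],"delta_rot": [0,0,0],"fingers": 0.7}])

```text
clock: 10.9
position: [0.5811, -0.0595, 0.0839]
ee_rot: [-0.0, 0.999, -0.042, -0.007]
contact_force: [-19.3, -0.4, 16.1]
width: 0.0597
gripper_force: 9.3
```

The force is rising with no further motion, so it is against the stop. One more gentle press to seat it, then back off and look.

Request:
servo_tool(moves=[{"dp": [0.01,0,0],"delta_rot": [0,0,0],"fingers": 0.7},{"dp": [0,0,0],"delta_rot": [0,0,0],"fingers": 0.7}])

```text
clock: 11.1
position: [0.5813, -0.0595, 0.0839]
ee_rot: [-0.0, 0.999, -0.042, -0.009]
contact_force: [-20.5, 0.7, 16.5]
width: 0.0596
gripper_force: 10.1
```

Request:
servo_tool(moves=[{"dp": [-0.03,0,0],"delta_rot": [0,0,0],"fingers": 0.7},{"dp": [-0.08,0,0],"delta_rot": [0,0,0],"fingers": 0.7},{"dp": [-0.2,0,0],"delta_rot": [0,0,0],"fingers": 0.7},{"dp": [-0.2,0,-0.1],"delta_rot": [0,0,0],"fingers": 0.7},{"dp": [-0.2,0,-0.2],"delta_rot": [0,0,0],"fingers": 0.7}])

```text
clock: 11.6
position: [0.4504, -0.0484, 0.1382]
ee_rot: [-0.0, 0.999, -0.042, -0.001]
contact_force: [-0.4, -0.3, 0.6]
width: 0.0602
gripper_force: 0.0
```

```bash
python3 - <<'E'
from h import *
organiser('g')
A=cv2.imread('pics/gside.png')[150:270,250:410];B=cv2.imread('pics/gscene.png')[150:340,260:450]
cv2.imwrite('pics/gc.png',cv2.resize(A,(800,600),interpolation=cv2.INTER_CUBIC))
E
```

```text
side c [ 0.635  -0.0645] size [105.  94.] yaw -90.0
tool [ 0.4504444  -0.04836259  0.14243105] yaw -94.84387036066812 F [0.87278387 0.30329224 0.60368829] 11.7
```

View pics/gc.png

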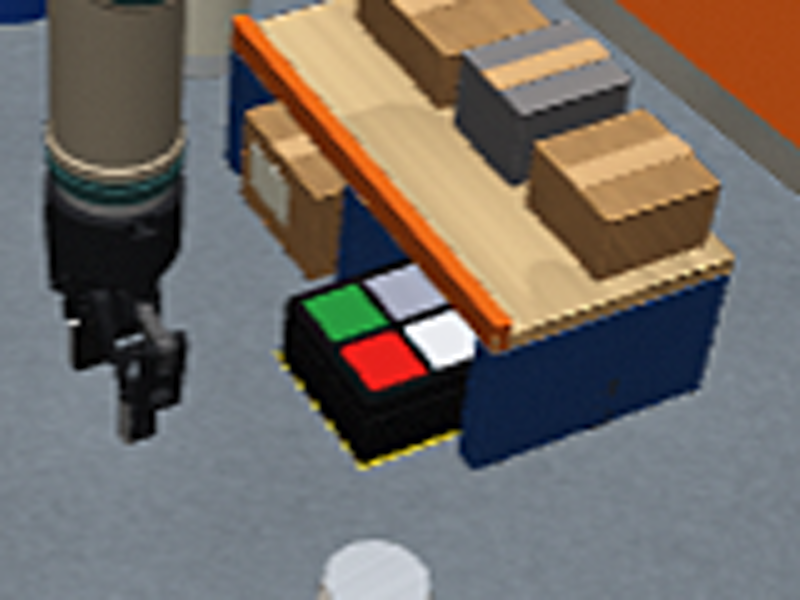

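The organiser sits against the stop. The thin yellow margin along its front and near side is even and parallel, so it is square and mid-bay. The gripper is clear, and the carton and can are undisturbed.

```bash
python3 -c "
from rig import manip; print(manip.sign_off())"
```

```text
the job is handed in; nothing more can be done
None
```

The black organiser was pushed along the bench into the free bay until it met the back stop; it looks square and mid-bay, nothing else was seen to move, and the job is handed in at about 12 s on the robot's clock.

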